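Tuck the tablet tub's cover shut

TASK

Shut the wash-tablet tub: fold its yellow cover over with your fingertips and, holding it down flat, push it by its finger ridge towards the lip until its tongue is tucked fully home beneath the retaining lip and stays shut by itself. Only push and press on the outside of the cover: do not pinch it or touch the white liner inside, and leave everything else on the counter where it stands.

Things in the scene. Friction and masses are not known exactly. Their poses are not given: they have to be found in the camera images.
- tub: Teal wash-tablet tub fixed to the counter, in mm: 140 (x) x 110 (y), rim 70 high, tablets inside up to 46 high. Origin: centre of its underside, z up; +x points from the hinge side to the lip side, the way the cover closes. Hinge side: a deck reaching to x = -104 and two cheeks at y = +-52, 83 high. The cover's hinge axis runs along y at x = -70, z = 74 mm while cover_slide is 0.
- cover (a joint): Angle of the yellow cover: 0 flat over the tub (stop), pi/2 upright, 1.75 to 2.15 at the start, leaning away from the opening. In mm: 98 wide, 4 thick, with a tongue 50 wide and 30 long; edge 118 from the hinge axis, outer face 3 outside it. It stays where left when wide open (under 1 N at the edge moves it), but from flat springs up to about 0.6 rad unless held (about 1 N at the edge).
- cover_slide (a joint): Travel of the cover's hinge pin in its slots towards the lip, m along tub +x: 0 at the start, 0.016 fully forward (stop). Takes about 3.5 N, no spring, stays where left. At 0 the flat cover's edge is 4 mm short of the lip, at 0.016 12 mm beneath it. If pushed forward while raised, the tongue lands on top of the lip.
- cover_edge (a point): Middle of the free edge of the cover's tongue, on the outer face. Axes of the cover: x from the hinge to the edge, z out of its outer face (up when closed), y along the hinge.
- cover_ridge (a point): Foot of the brown-orange finger ridge on the cover's outer face: middle, hinge side, 80 mm from the hinge axis. The ridge is 60 long along the hinge, 6 thick (80 to 86 from the axis), 10 above the face; a fingertip on the face behind it can press the cover down and push it towards the lip. Axes as for cover_edge.
- lip_mouth (a point): Middle of the dark teal fixed retaining lip's rear lower edge: at x = 52, z = 84 mm in the tub's frame, 7 mm above the face of the flat cover. The lip is 60 wide along y, runs from here to the front wall at x = 70, 4 thick, top 88 high.
- liner: White sealing liner 62 x 84 on the inner face of the cover (the side towards the tablets), which fingers must not touch. Origin on the hinge axis; axes as for cover_edge.
- stain_bottle: Bystander: white stain-remover bottle with a red cap, 40 dia. x 100 tall mm. Origin: centre of its underside. To be left alone.
- scoop_cup: Bystander: small open orange measuring cup, 60 dia. x 55 tall mm. Origin: centre of its underside. To be left alone.
- scrub_brush: Bystander: flat cleaning brush with a wooden handle, 160 mm long, 42 wide, lying on the counter. Its x axis runs along it. To be left alone.
- soap_bar: Bystander: green soap bar 75 x 50 x 25 mm. Origin: centre of its underside. To be left alone.
- spray_bottle: Bystander: white and blue spray bottle, 72 dia. x 196 tall mm. Origin: centre of its underside. To be left alone.
- detergent_jug: Bystander: green detergent jug 75 x 120 x 195 tall mm. Origin: centre of its underside. To be left alone.
- peg_jar: Bystander: open green glass jar, 84 dia. x 100 tall mm. Origin: centre of its underside. To be left alone.

How it is judged:
By the outcome, as a careful person would: the job done as asked, in the order asked, and still so for the second after the job is handed in, with the robot touching nothing.
It also fails if it takes over 38 s, if anything falls off the work surface, if the arm or the gripper's body presses on something with over 40 N, if the wrist force passes 120 N, or if a joint passes its speed limit or range.

ROBOT

A 7-joint arm with a two-finger parallel gripper is mounted at the origin on the work surface. World frame = base frame: x ahead of the robot, y to its left, z up, the work surface at z = 0. Lengths are in m, angles in rad, forces in N, time in s.
With the tool pointing down it reaches from about 0.425 to 0.925 m from the base axis. Payload 6.8 kg.
Tool frame: the origin (TCP) lies between the finger pads; the fingertips stand 14 mm ahead of it and the grasp point (between the pads) lies 5 mm behind it; z points along the fingers, y is the direction in which the jaws open and shut (so a half turn about z gives the same grasp; the last joint's range is limited). The gripper opens to 85 mm and grips with 20 to 120 N. Pads are 22 mm wide; open, the fingers measure 114 mm over their backs; the gripper's body (76 mm by 85 mm) begins 54 mm behind the grasp point. The pads swing forward as they close: fully open they stand 13 mm farther back than shut.
Start: joints at [-0.108, 0.477, 0.022, 1.555, -0.011, 1.109, -0.083], TCP at [0.675, 0, 0.245] pointing down, gripper open.
Joint ranges: [-2.96, 2.96], [-0.34, 2.1], [-1.41, 1.46], [0.24, 2.44], [-1.37, 4.51], [0.17, 1.92], [-2.96, 2.96]. Speed limits (rad/s): [2.39, 2.39, 3.14, 3.14, 3.14, 3.14, 3.14].

INTERFACE

Orientations are given as a unit quaternion [w, x, y, z].
In Python, from station import bot gives the robot as it stands.
- The arm moves only by the shell command python3 -m crank 'ROWS' [FORCE]. ROWS is JSON, a list of rows, each a list of 3 entries, a list of its own where there are three numbers: the shift along the tool's x, y, z in m, then the turn, a rotation vector about the tool's x, y, z in degrees, then the finger opening in m, from 0 to 0.0854. A call has 1 to 10 rows; each row shifts and turns the commanded pose from where the row before left it, along the tool's axes as they then stand; what a row does not reach is not made up. A row lasts 1/8 s, in which the tool goes at most 62.5 mm and 10.7 degrees, less where a joint would pass 70% of its speed; a pose out of reach is approached as far as the arm can. A call is refused whole if a number of a shift passes 0.0625 or a number of a turn 10.7, either way. A call with a gripper value outside its range is refused whole. The fingers move at their own pace and stop on an object; FORCE is the grip in N (left out, the last holds). Time passes only in rows, so rows that do not move let the fingers close. It gives the time, the measured TCP pose, the force and the opening at its end, in the units of the state.
- bot.get_obs(): the state, without advancing time (a new reading comes with each control period).
- bot.read_camera(name): name is "scene" or "side" or "wrist"; returns (picture, depth): 400x640x3 uint8, red, green, blue; 400x640 float32, m along the optical axis (not along the pixel's ray), 0 where there is no reading.
- bot.calibration(name): a dict with "fx", "fy", "cx", "cy" (pixels), "D" ([k1, k2, p1, p2, k3] as OpenCV has them; the pictures are not rectified), "extrinsics" (4x4, takes a point from camera to world coordinates). Camera axes: x right, y down, z forward; pixel columns grow to the right and rows downward; lengths in m; the calibration is good to about 2 mm. A picture is of the moment at which its call begins: read the wrist's pose just before it. calibration takes no time and is no camera call; for the wrist camera it gives the pose at the moment of the call.
- bot.hand_in(): hands the job in, once; it reports no verdict.
The state is a dict: "t": time; "q": joint angles; "joint_vel": joint speeds; "joint_torque": joint torques, N m; "eef_pos": TCP position; "tool_rot": TCP orientation; "contact_force": force on the tool from outside, world axes, zero at the start; "torque": the same for the moment, N m; "gripper_width": opening from 0.0 (shut) to 1.0 (fully open).
Only numpy, scipy, OpenCV 4.12 (cv2) and the standard library are available. Lean on these libraries where they do the work, as an engineer would, in place of code of your own. Each camera call takes 0.05 s, during which the arm holds its last target.

## Working session

There is one attempt and no reset: what is moved stays moved. The work goes in short steps, Python scripts to look and compute and a shell command to move; the robot and the scene stay as the last step left them, time stands still between calls to the robot, and variables do not carry over. Pictures are saved under pics/ and viewed, and the job is handed in when it is done.

```bash
ls; mkdir -p pics; python3 - <<'E'
from station import bot
import cv2,numpy as np
for n in ["scene","side"]:
    im,d=bot.read_camera(n); cv2.imwrite(f"pics/{n}0.png",im[:,:,::-1]); np.savez(f"{n}0.npz",im=im,d=d)
    c=bot.calibration(n); print(n,c)
o=bot.get_obs(); print(o)
E
```

```text
pics
scene {'fx': 379.4290309368283, 'fy': 379.4290309368283, 'cx': 319.7079168376386, 'cy': 204.40117650265637, 'D': array([-0.0051272,  0.       ,  0.       ,  0.       ,  0.       ]), 'extrinsics': array([[ 0.48297219,  0.60186303, -0.63600217,  1.29210112],
       [ 0.8756175 , -0.33664284,  0.34636049, -0.41842222],
       [-0.005644  , -0.72417711, -0.68959093,  0.89391763],
       [ 0.        ,  0.        ,  0.        ,  1.        ]])}
side {'fx': 391.54791801091864, 'fy': 391.54791801091864, 'cx': 320.2848982949958, 'cy': 198.45071075985345, 'D': array([-0.01287343,  0.        ,  0.        ,  0.        ,  0.        ]), 'extrinsics': array([[ 0.99247219, -0.05508587,  0.10938234,  0.44194851],
       [-0.12200743, -0.52228611,  0.84399728, -0.93198698],
       [ 0.01063656, -0.85098929, -0.52507532,  0.65267176],
       [ 0.        ,  0.        ,  0.        ,  1.        ]])}
{'t': 0.1, 'q': array([-0.10808612,  0.47774742,  0.02234876,  1.5563275 , -0.01153496,
        1.109278  , -0.08310799]), 'joint_vel': array([-0.00112512, -0.00180678,  0.00130639, -0.00261792,  0.00161781,
       -0.00029396, -0.0001865 ]), 'joint_torque': array([ 5.69385389e-03, -5.97765398e+01,  1.61440808e+00, -2.81952703e+01,
        1.29656185e-02,  5.02699884e-03, -1.13572563e-05]), 'eef_pos': array([ 6.74505829e-01, -1.11869829e-05,  2.44413505e-01]), 'tool_rot': array([-5.44214342e-04,  7.07114535e-01,  7.07098556e-01, -6.08382505e-04]), 'contact_force': array([-0.17358812,  0.6291801 ,  0.12025056]), 'torque': array([-0.03859645, -0.01604424, -0.01830669]), 'gripper_width': 0.9993427433501659}
```

View pics/scene0.png

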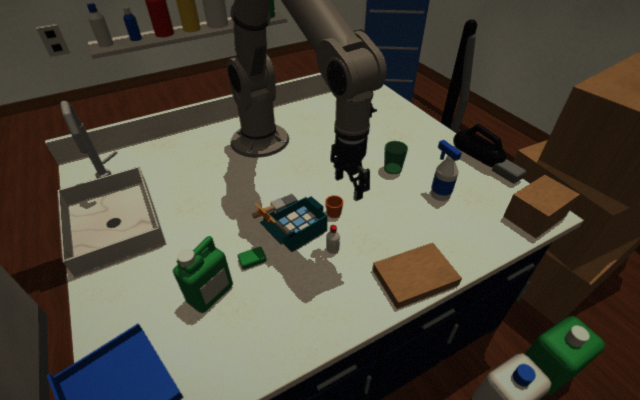

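View pics/side0.png

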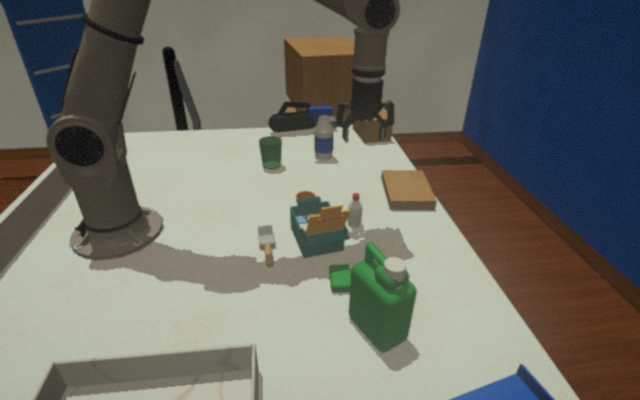

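```bash
cat > h.py <<'E'
import numpy as np,cv2
from station import bot
def cloud(n,im,d,c=None):
    c=c or bot.calibration(n)
    K=np.array([[c['fx'],0,c['cx']],[0,c['fy'],c['cy']],[0,0,1]])
    H,W=d.shape
    v,u=np.mgrid[:H,:W]
    p=cv2.undistortPoints(np.stack([u.ravel(),v.ravel()],1).astype(float)[:,None],K,c['D']).reshape(H,W,2)
    P=np.dstack([p[...,0]*d,p[...,1]*d,d])
    E=c['extrinsics']
    return P@E[:3,:3].T+E[:3,3]
E
python3 - <<'E'
from h import *
for n,(a,b,e,f) in {"scene":(180,280,230,350),"side":(170,290,250,380)}.items():
    z=np.load(n+"0.npz");im,d=z['im'],z['d']
    cv2.imwrite(f"pics/{n}0c.png",cv2.resize(im[a:b,e:f,::-1],None,fx=5,fy=5,interpolation=cv2.INTER_CUBIC)[:600,:800])
    P=cloud(n,im,d)
    h=cv2.cvtColor(im,cv2.COLOR_RGB2HSV)
    roi=np.zeros(d.shape,bool);roi[a:b,e:f]=1
    for nm,lo,hi in [("teal",(85,80,20),(105,255,255)),("yellow",(10,110,60),(32,255,255))]:
        m=(cv2.inRange(h,lo,hi)>0)&roi&(d>0)
        q=P[m]; print(n,nm,m.sum(),np.percentile(q,[2,50,98],axis=0).round(3).tolist())
        if nm=="teal":
            t=q[(q[:,2]>.063)&(q[:,2]<.1)]
            r=cv2.minAreaRect((q[q[:,2]>.01][:,:2]*1000).astype(np.float32)); print(r, cv2.boxPoints(r).round(1).tolist())
            r=cv2.minAreaRect((t[:,:2]*1000).astype(np.float32)); print('rim',r)
E
```

```text
scene teal 1184 [[0.482, -0.187, 0.008], [0.553, -0.092, 0.055], [0.61, -0.015, 0.089]]
((545.8366088867188, -101.73265838623047), (113.43843841552734, 177.37814331054688), 10.7526273727417) [[473.6000061035156, -25.200000762939453], [506.70001220703125, -199.39999389648438], [618.0999755859375, -178.3000030517578], [585.0, -4.0]]
rim ((545.515869140625, -101.9183578491211), (113.02291107177734, 177.2923583984375), 10.400830268859863)
scene yellow 256 [[0.41, -0.211, 0.001], [0.542, -0.175, 0.055], [0.607, 0.077, 0.179]]
side teal 21 [[0.48, -0.106, 0.039], [0.488, -0.078, 0.069], [0.495, -0.033, 0.072]]
((488.60302734375, -66.16458129882812), (13.941120147705078, 79.3700180053711), 5.747118949890137) [[477.70001220703125, -27.399999618530273], [485.6000061035156, -106.30000305175781], [499.5, -105.0], [491.6000061035156, -26.0]]
rim ((484.6166076660156, -74.60330200195312), (3.555889844894409, 63.38323211669922), 11.01229190826416)
side yellow 857 [[0.508, -0.21, 0.041], [0.552, -0.184, 0.124], [0.6, 0.075, 0.179]]
```

```bash
sleep 1; ls pics
```

```text
scene0.png
scene0c.png
side0.png
side0c.png
```

View pics/scene0c.png

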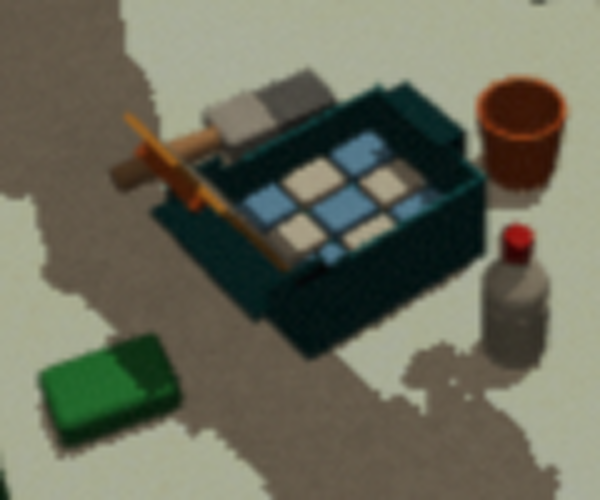

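View pics/side0c.png

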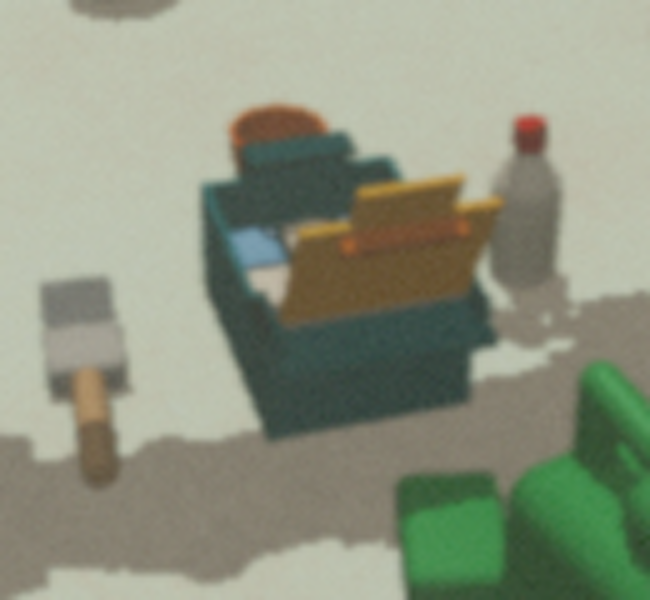

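```bash
python3 - <<'E'
from h import *
o=bot.get_obs()
c=bot.calibration("wrist"); im,d=bot.read_camera("wrist"); cv2.imwrite("pics/wrist0.png",im[:,:,::-1]); np.savez("wrist0.npz",im=im,d=d,E=c['extrinsics'])
print(c['extrinsics'].round(3))
z=np.load("side0.npz");im,d=z['im'],z['d']
P=cloud("side",im,d);h=cv2.cvtColor(im,cv2.COLOR_RGB2HSV)
roi=np.zeros(d.shape,bool);roi[190:255,285:352]=1
print(h[250,320],h[243,340],h[235,335],h[218,320])
m=(cv2.inRange(h,(75,40,20),(110,255,255))>0)&roi&(d>0)
q=P[m];q=q[q[:,2]>.01]
q=q[q[:,1]<0.02]
r=cv2.minAreaRect((q[:,:2]*1000).astype(np.float32));print(len(q),r,cv2.boxPoints(r).round(1).tolist())
m=(cv2.inRange(h,(17,90,40),(32,255,255))>0)&roi&(d>0)
q=P[m];q=q[(q[:,2]>.075)&(q[:,1]<-.1)]
k=np.ones(len(q),bool)
for i in range(8):
    c0=q[k].mean(0);n=np.linalg.svd(q[k]-c0)[2][2];k=abs((q-c0)@n)<.004
n*=np.sign(n[2]) or 1;print(len(q),k.sum(),c0,n,np.percentile(q[k],[1,99],axis=0).round(3))
z=q[:,2];print('top',q[np.argsort(-z)[:8]].round(3).tolist())
E
```

```text
[[ 1.     0.002 -0.002  0.673]
 [ 0.001 -0.955 -0.297  0.076]
 [-0.002  0.297 -0.955  0.374]
 [ 0.     0.     0.     1.   ]]
[83 43 72] [78 44 70] [83 76 77] [ 13 161 147]
1034 ((542.22216796875, -103.59019470214844), (108.83363342285156, 178.70645141601562), 9.324280738830566) [[474.0, -24.200000762939453], [503.0, -200.60000610351562], [610.4000244140625, -182.89999389648438], [581.4000244140625, -6.599999904632568]]
667 663 [ 0.55552047 -0.18403471  0.12559391] [-0.15811855  0.88450625  0.43891596] [[ 0.51  -0.213  0.079]
 [ 0.604 -0.156  0.18 ]]
top [[0.548, -0.215, 0.181], [0.543, -0.214, 0.181], [0.546, -0.21, 0.181], [0.579, -0.205, 0.18], [0.544, -0.209, 0.18], [0.55, -0.214, 0.18], [0.576, -0.204, 0.18], [0.549, -0.209, 0.18]]
```

View pics/wrist0.png

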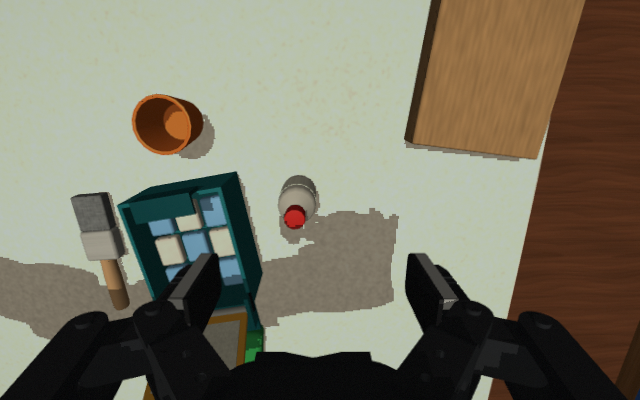

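```bash
python3 - <<'E'
from h import *
z=np.load("wrist0.npz");im,d=z['im'],z['d']
c=bot.calibration("wrist");c['extrinsics']=z['E'];P=cloud("wrist",im,d,c)
h=cv2.cvtColor(im,cv2.COLOR_RGB2HSV);print(h[190,245],h[202,160],h[188,180])
m=(cv2.inRange(h,(80,90,15),(105,255,140))>0)&(d>0);m[:, 275:]=0;m[:160]=0;m[330:]=0;m[:,:110]=0
q=P[m];t=q[(q[:,2]>.06)&(q[:,2]<.095)]
print(len(q),len(t))
r=cv2.minAreaRect((t[:,:2]*1000).astype(np.float32));print(r,cv2.boxPoints(r).round(1).tolist())
l=t[t[:,2]>.081];print('lip',len(l),l.mean(0),cv2.minAreaRect((l[l[:,1]>-.05][:,:2]*1000).astype(np.float32)))
# right wall and left wall lines
rim=t[(t[:,2]>.066)&(t[:,2]<.075)]
e=[]
for y0 in np.arange(-.11,-.03,.01):
    s=rim[abs(rim[:,1]-y0)<.005]
    if len(s): e.append((y0,s[:,0].min(),s[:,0].max()))
print(np.round(e,4).tolist())
for n in "scene","side":
  pass
# bystanders / free column heights near tub
E
```

```text
[ 44  19 174] [ 89 185  62] [ 89 185  40]
9094 4103
((543.1209716796875, -100.7430191040039), (111.91197967529297, 178.69287109375), 10.637075424194336) [[471.6000061035156, -23.299999237060547], [504.6000061035156, -198.89999389648438], [614.5999755859375, -178.1999969482422], [581.5999755859375, -2.5999999046325684]]
lip 1652 [ 0.53606101 -0.03545101  0.08811417] ((528.004638671875, -24.53984260559082), (61.74266052246094, 22.916202545166016), 10.45596694946289)
[[-0.11, 0.4878, 0.6002], [-0.1, 0.4859, 0.598], [-0.09, 0.4834, 0.5961], [-0.08, 0.482, 0.5946], [-0.07, 0.4796, 0.5925], [-0.06, 0.4787, 0.5907], [-0.05, 0.4765, 0.5889], [-0.04, 0.4747, 0.5871]]
```

```bash
python3 - <<'E'
from h import *
for n in ["scene","side"]:
    z=np.load(n+"0.npz");im,d=z['im'],z['d'];P=cloud(n,im,d)
    m=(d>0)&(P[...,2]>.02)&(abs(P[...,0]-.55)<.2)&(P[...,1]<-.16)&(P[...,1]>-.5)
    h=cv2.cvtColor(im,cv2.COLOR_RGB2HSV); m&=cv2.inRange(h,(45,100,20),(75,255,255))>0
    q=P[m]
    for lo,hi in [(.02,.03),(.06,.12),(.12,.2)]:
        s=q[(q[:,2]>lo)&(q[:,2]<hi)]; print(n,lo,len(s),s.min(0).round(3),s.max(0).round(3)) if len(s) else 0
u=np.array([np.cos(np.radians(100.5)),np.sin(np.radians(100.5))]);o=np.array([.539,-.0845])
for x in (-165,-150,-130,-20,-5): print(x,(o+u*x/1000).round(4))
E
```

```text
scene 0.02 429 [ 0.556 -0.464  0.02 ] [ 0.687 -0.224  0.03 ]
scene 0.06 390 [ 0.64  -0.465  0.06 ] [ 0.688 -0.342  0.12 ]
scene 0.12 1309 [ 0.601 -0.465  0.12 ] [ 0.688 -0.341  0.196]
side 0.02 363 [ 0.553 -0.3    0.02 ] [ 0.602 -0.231  0.028]
side 0.06 7 [ 0.578 -0.428  0.099] [ 0.601 -0.369  0.12 ]
side 0.12 1179 [ 0.577 -0.469  0.12 ] [ 0.678 -0.36   0.194]
-165 [ 0.5691 -0.2467]
-150 [ 0.5663 -0.232 ]
-130 [ 0.5627 -0.2123]
-20 [ 0.5426 -0.1042]
-5 [ 0.5399 -0.0894]
```

```bash
python3 -m crank '[[[0,0,0],[0,0,-10.5],0],[[-0.025,-0.0165,0],[0,0,0],0],[[-0.025,-0.0165,0],[0,0,0],0],[[-0.025,-0.0165,0],[0,0,0],0],[[-0.025,-0.0165,0],[0,0,0],0],[[-0.025,-0.0165,0],[0,0,0],0],[[-0.025,-0.0165,0],[0,0,0],0],[[-0.025,-0.0165,0],[0,0,0],0],[[-0.025,-0.0165,0],[0,0,0],0],[[-0.02,-0.0165,0],[0,0,0],0]]' 40
python3 - <<'E'
from h import *
print(bot.get_obs())
im,d=bot.read_camera("side"); cv2.imwrite("pics/side1.png",cv2.resize(im[100:300,230:430,::-1],None,fx=3,fy=3))
E
```

```text
t: 1.4
eef_pos: [0.5683, -0.2446, 0.245]
tool_rot: [-0.0, 0.64, 0.769, -0.0]
contact_force: [0.4, -0.8, -0.6]
gripper_width: 0.002
{'t': 1.4, 'q': array([ 0.26814393,  0.38474642,  0.04907245,  1.6993993 , -0.02082607,
        1.05851956,  0.50638198]), 'joint_vel': array([ 0.27337443, -0.04394603,  0.05803621,  0.06700296, -0.02547161,
       -0.02332651,  0.34527222]), 'joint_torque': array([ -1.70110714, -52.85969853,   1.52057145, -27.47750938,
         0.05822865,   0.05498442,  -0.43355852]), 'eef_pos': array([ 0.56832151, -0.24458545,  0.24498638]), 'tool_rot': array([-2.12273639e-04,  6.39720000e-01,  7.68607980e-01, -2.24595898e-04]), 'contact_force': array([ 0.38889852, -0.82067003, -0.64619178]), 'torque': array([0.00824676, 0.00571305, 0.03594561]), 'gripper_width': 0.0021405088525774125}
```

View pics/side1.png

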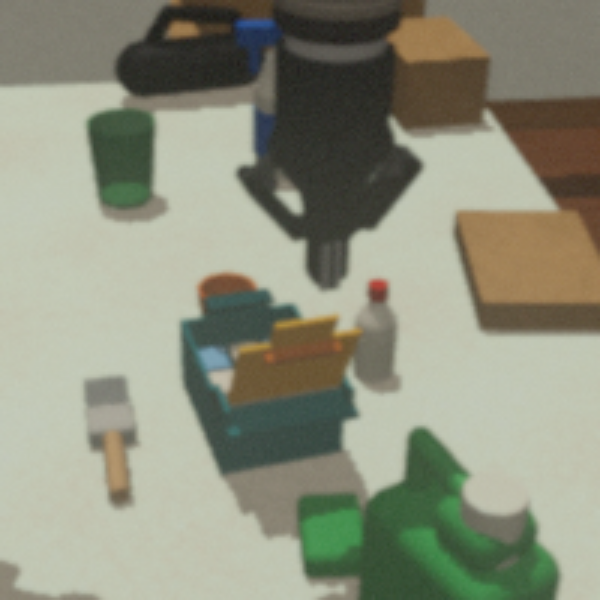

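```bash
python3 -m crank '[[[0,0,0.03],[0,0,0],0],[[0,0,0.03],[0,0,0],0],[[0,0,0.03],[0,0,0],0],[[0.01,0,0],[0,0,0],0],[[0.01,0,0],[0,0,0],0],[[0.01,0,0],[0,0,0],0],[[0.01,0,0],[0,0,0],0],[[0.01,0,0],[0,0,0],0],[[0.01,0,0],[0,0,0],0]]'
python3 - <<'E'
from h import *
im,d=bot.read_camera("side"); cv2.imwrite("pics/side2.png",cv2.resize(im[100:300,230:430,::-1],None,fx=3,fy=3))
print(bot.get_obs()['eef_pos'],bot.get_obs()['contact_force'])
im,d=bot.read_camera("scene"); cv2.imwrite("pics/scene2.png",cv2.resize(im[100:300,180:380,::-1],None,fx=3,fy=3))
E
```

```text
t: 2.58
eef_pos: [0.5618, -0.1876, 0.1605]
tool_rot: [0.006, 0.64, 0.768, 0.001]
contact_force: [-0.7, -11.0, 26.7]
gripper_width: 0.003
[ 0.56194249 -0.18658119  0.16097849] [-2.95938261 -6.59282239 17.34382469]
```

View pics/side2.png

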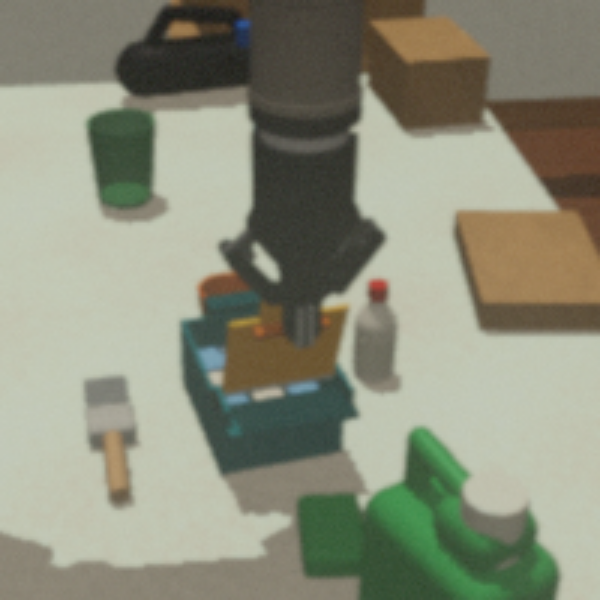

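View pics/scene2.png

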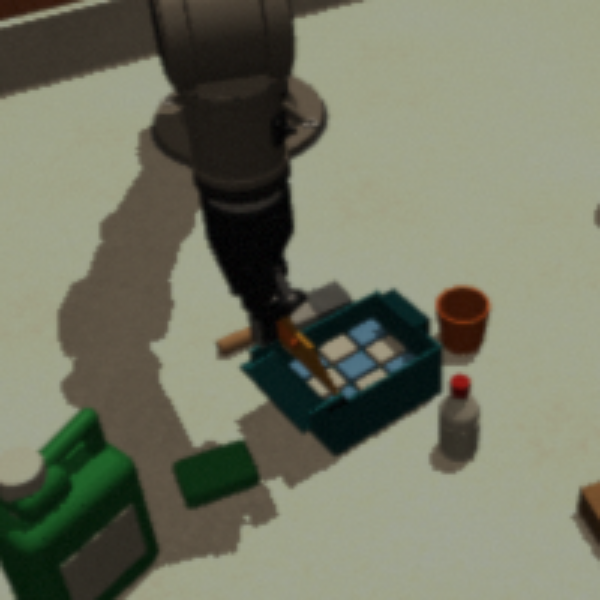

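```bash
python3 -m crank '[[[-0.002,0,-0.014],[0,0,0],0],[[-0.002,0,-0.014],[0,0,0],0],[[0.006,0,0],[0,0,0],0],[[0.008,0,0],[0,0,0],0],[[0.008,0,0],[0,0,0],0],[[0.008,0,0],[0,0,0],0]]'
python3 - <<'E'
from h import *
im,d=bot.read_camera("side"); cv2.imwrite("pics/side3.png",cv2.resize(im[150:300,230:380,::-1],None,fx=4,fy=4))
print(bot.get_obs()['eef_pos'],bot.get_obs()['contact_force'])
im,d=bot.read_camera("scene"); cv2.imwrite("pics/scene3.png",cv2.resize(im[150:300,200:350,::-1],None,fx=4,fy=4))
E
```

```text
t: 3.42
eef_pos: [0.553, -0.1579, 0.1828]
tool_rot: [-0.0, 0.639, 0.769, -0.0]
contact_force: [-0.3, -0.3, 0.4]
gripper_width: -0.002
[ 0.5529789  -0.15661229  0.18284309] [-0.28216827  0.23488531  0.16439445]
```

View pics/side3.png

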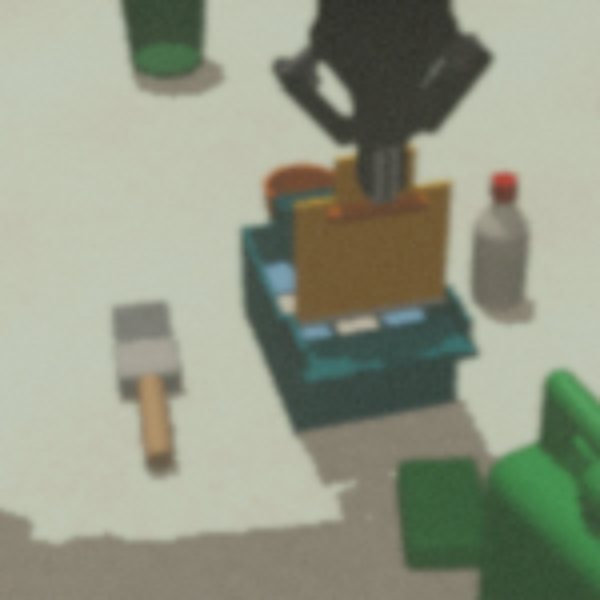

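View pics/scene3.png

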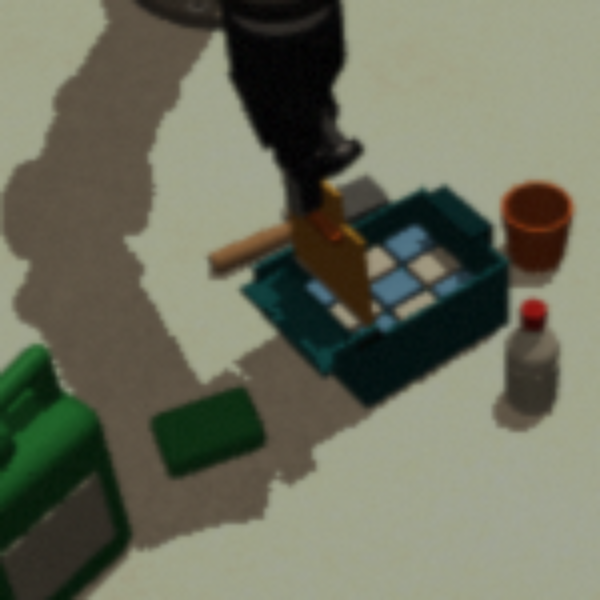

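```bash
cat >> h.py <<'E'
a=np.radians(100.5);U=np.array([np.cos(a),np.sin(a),0]);V=np.array([-np.sin(a),np.cos(a),0]);O=np.array([.539,-.0845,0])
def tub(P): 
    Q=P-O; return np.stack([Q@U,Q@V,Q[...,2]],-1)*1000
def cover(n,thr=3.,zmin=76,im=None,d=None,lo=(17,90,40),hi=(32,255,255)):
    if im is None: im,d=bot.read_camera(n)
    T=tub(cloud(n,im,d));h=cv2.cvtColor(im,cv2.COLOR_RGB2HSV)
    m=(cv2.inRange(h,lo,hi)>0)&(d>0)
    q=T[m];q=q[(abs(q[:,1])<55)&(q[:,0]>-140)&(q[:,0]<80)&(q[:,2]>zmin)&(q[:,2]<200)]
    k=np.ones(len(q),bool)
    for i in range(10):
        c=np.median(q[k],0) if i<3 else q[k].mean(0);n_=np.linalg.svd(q[k]-c,full_matrices=False)[2][2];k=abs((q-c)@n_)<thr
    n_=n_*(1 if n_[0]<0 else -1)
    th=np.arctan2(-n_[0],n_[2])
    # outer face line: offset 3 from axis at z=74 : n.(p-axis)=3
    x=c[0]+(n_[2]*(c[2]-74)-3)/n_[0] if abs(n_[0])>.2 else np.nan
    L=(q[k]-[(x if x==x else -70),0,74])@np.array([np.cos(th),0,np.sin(th)])
    print(n,len(q),k.sum(),'n',n_.round(3),'theta',th.round(3),'slide',round(x+70,1),'rmax',np.percentile(L,[1,99]).round(1),'lo',np.percentile(q[k],1,axis=0).round(1),'hi',np.percentile(q[k],99,axis=0).round(1))
    return q[k]
E
python3 - <<'E'
from h import *
z=np.load("side0.npz");cover("side",im=z['im'],d=z['d'])
cover("side")
print(bot.get_obs()['contact_force'],tub(bot.get_obs()['eef_pos']))
E
```

```text
side 667 653 n [-0.898  0.006 -0.441] theta 2.027 slide -2.3 rmax [  6.5 119.1] lo [-128.1  -47.2   78.6] hi [-77.7  47.6 179.8]
side 1023 975 n [-1.     0.004 -0.024] theta 1.595 slide 13.9 rmax [  5.9 114.2] lo [-63.4 -46.8  79.8] hi [-57.3  46.8 188.1]
[0.28219984 0.0457745  0.23872102] [-74.8579852   -0.65122315 183.07003827]
```

```bash
python3 -m crank '[[[0.006,0,-0.006],[0,0,0],0],[[0.01,0,-0.006],[0,0,0],0],[[0.01,0,0],[0,0,0],0],[[0.01,0,0.003],[0,0,0],0],[[0.01,0,0.003],[0,0,0],0],[[0.01,0,0.003],[0,0,0],0],[[0.007,0,0.003],[0,0,0],0],[[0,0,0],[0,0,0],0]]'
python3 - <<'E'
from h import *
print(tub(bot.get_obs()['eef_pos']),bot.get_obs()['contact_force'])
im,d=bot.read_camera("side"); cv2.imwrite("pics/side4.png",cv2.resize(im[150:300,230:380,::-1],None,fx=4,fy=4))
cover("side",im=im,d=d)
E
```

```text
t: 4.58
eef_pos: [0.5416, -0.0961, 0.1829]
tool_rot: [-0.0, 0.639, 0.769, -0.0]
contact_force: [-0.6, 0.2, 0.0]
gripper_width: -0.002
[-11.88137662  -0.47329362 182.90012679] [-0.58525839  0.23863559  0.00602279]
side 1356 1221 n [-0.849  0.008  0.528] theta 1.015 slide 13.7 rmax [  5.2 110.7] lo [-56.8 -47.3  79.9] hi [ -0.4  46.5 169.7]
```

View pics/side4.png

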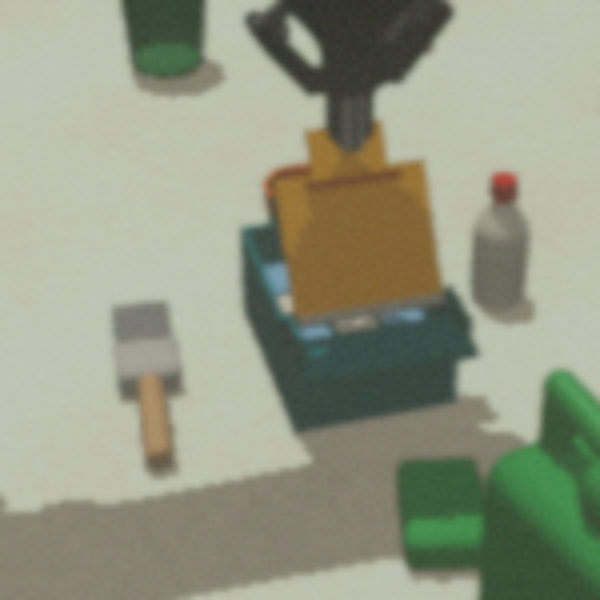

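```bash
python3 -m crank '[[[0.0077,0,0.0055],[0,0,0],0],[[0.0077,0,0.0055],[0,0,0],0],[[0.0077,0,0.0055],[0,0,0],0],[[0.006,0,0.0073],[0,0,0],0],[[0.006,0,0.0073],[0,0,0],0],[[0.006,0,0.0073],[0,0,0],0],[[0.0038,0,0.0085],[0,0,0],0],[[0.0038,0,0.0085],[0,0,0],0],[[0.0038,0,0.0085],[0,0,0],0],[[0,0,0],[0,0,0],0]]'
python3 - <<'E'
from h import *
print(tub(bot.get_obs()['eef_pos']),bot.get_obs()['contact_force'])
im,d=bot.read_camera("side"); cv2.imwrite("pics/side5.png",cv2.resize(im[150:300,230:380,::-1],None,fx=4,fy=4))
cover("side",im=im,d=d)
im,d=bot.read_camera("scene"); cv2.imwrite("pics/scene5.png",cv2.resize(im[150:300,200:350,::-1],None,fx=4,fy=4))
E
```

```text
t: 5.88
eef_pos: [0.5318, -0.0449, 0.1186]
tool_rot: [-0.001, 0.639, 0.769, -0.0]
contact_force: [-0.3, -0.6, 0.0]
gripper_width: -0.006
[ 4.02201758e+01 -1.13925798e-01  1.18552705e+02] [-0.26200503 -0.61365483  0.04286436]
side 943 900 n [-0.251  0.003  0.968] theta 0.253 slide 12.7 rmax [  5.  115.2] lo [-53.3 -47.5  77.3] hi [ 53.7  46.7 105.5]
```

View pics/side5.png

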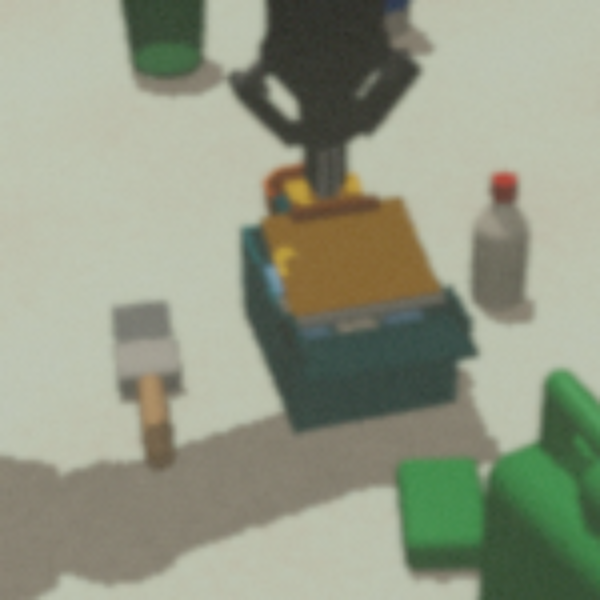

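View pics/scene5.png

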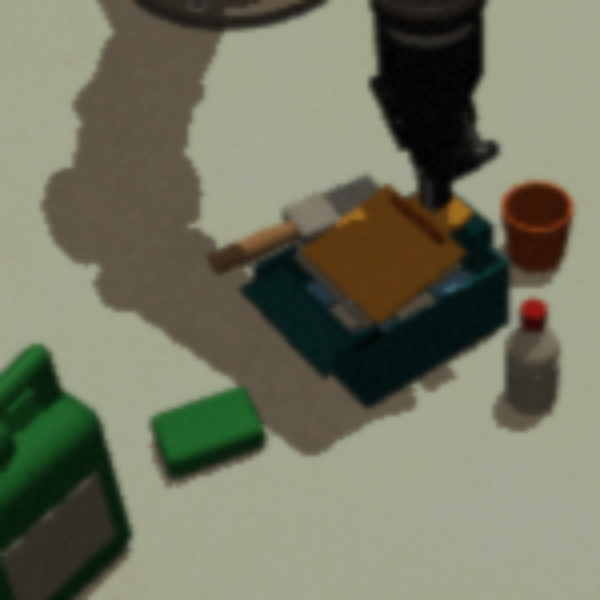

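```bash
python3 -m crank '[[[0.002,0,0.003],[0,0,0],0],[[0,0,0.003],[0,0,0],0],[[0,0,0.003],[0,0,0],0],[[0,0,0],[0,0,0],0],[[-0.003,0,0],[0,0,0],0],[[-0.003,0,0],[0,0,0],0],[[-0.003,0,0],[0,0,0],0],[[0,0,0],[0,0,0],0]]'
python3 - <<'E'
from h import *
print(tub(bot.get_obs()['eef_pos']),bot.get_obs()['contact_force'])
im,d=bot.read_camera("side"); cv2.imwrite("pics/side6.png",cv2.resize(im[150:300,230:380,::-1],None,fx=4,fy=4))
cover("side",im=im,d=d)
E
```

```text
t: 6.98
eef_pos: [0.5336, -0.052, 0.1104]
tool_rot: [-0.0, 0.639, 0.769, 0.0]
contact_force: [-0.4, 1.8, 2.2]
gripper_width: 0.004
[ 32.95179847  -0.65774506 110.44764959] [-0.35197469  1.75959372  2.23735473]
side 888 847 n [-0.184 -0.001  0.983] theta 0.185 slide nan rmax [ 13.8 121.6] lo [-56.8 -47.7  77.1] hi [49.1 47.  98.3]
```

View pics/side6.png

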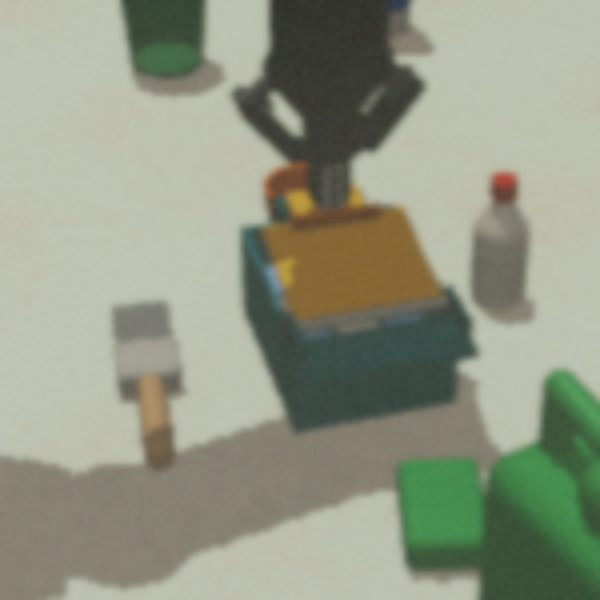

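```bash
python3 -m crank '[[[-0.003,0,0],[0,0,0],0],[[-0.003,0,0],[0,0,0],0],[[-0.003,0,0],[0,0,0],0],[[-0.002,0,0],[0,0,0],0],[[0,0,0],[0,0,0],0]]'
python3 - <<'E'
from h import *
print(tub(bot.get_obs()['eef_pos']),bot.get_obs()['contact_force'])
im,d=bot.read_camera("side"); cv2.imwrite("pics/side7.png",cv2.resize(im[150:300,230:380,::-1],None,fx=4,fy=4))
cover("side",im=im,d=d)
E
```

```text
t: 7.65
eef_pos: [0.5357, -0.0635, 0.1104]
tool_rot: [0.0, 0.64, 0.769, -0.0]
contact_force: [-0.3, 1.4, 0.8]
gripper_width: 0.002
[ 21.29115532  -0.58599901 110.39083089] [-0.3074634   1.36752807  0.8383005 ]
side 911 882 n [-0.187  0.001  0.982] theta 0.188 slide nan rmax [  2.6 110.2] lo [-68.  -47.9  77.1] hi [37.7 46.8 98.5]
```

View pics/side7.png

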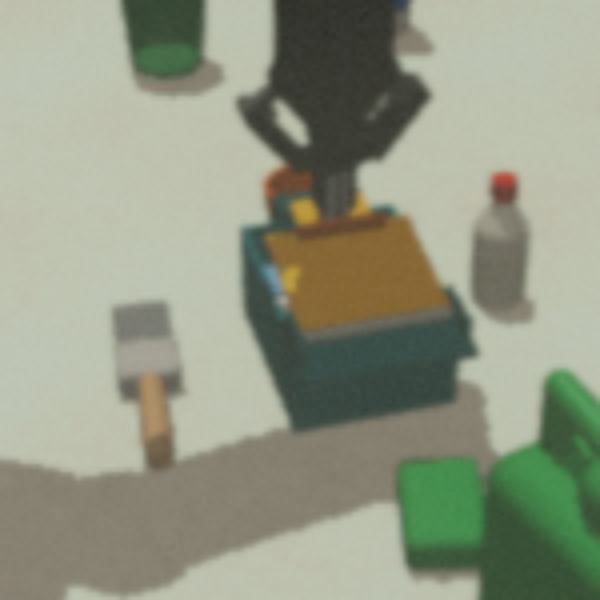

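```bash
python3 -m crank '[[[-0.0015,0,0],[0,0,0],0],[[-0.0015,0,0],[0,0,0],0],[[0,0,0],[0,0,0],0]]'
python3 - <<'E'
from h import *
print(tub(bot.get_obs()['eef_pos']),bot.get_obs()['contact_force'])
im,d=bot.read_camera("side")
cover("side",im=im,d=d)
E
```

```text
t: 8.07
eef_pos: [0.5359, -0.0641, 0.1104]
tool_rot: [-0.001, 0.639, 0.769, 0.0]
contact_force: [-2.2, 7.0, 2.7]
gripper_width: -0.001
[ 20.62718404  -0.70219404 110.36540409] [-2.15289691  7.04398574  2.74351603]
side 921 888 n [-0.188 -0.     0.982] theta 0.189 slide nan rmax [  1.9 108.5] lo [-68.7 -47.6  76.7] hi [35.9 46.9 98.5]
```

```bash
python3 -m crank '[[[0.007,0,0],[0,0,0],0],[[0.005,0,-0.01],[0,0,0],0],[[0.005,0,-0.015],[0,0,0],0],[[0,0,-0.02],[0,0,0],0],[[0,0,-0.02],[0,0,0],0],[[-0.02,0,0],[0,0,0],0],[[-0.02,0,0],[0,0,0],0],[[-0.021,0,0],[0,0,0],0],[[0,0,0],[0,0,0],0]]'
python3 - <<'E'
from h import *
print(tub(bot.get_obs()['eef_pos']),bot.get_obs()['contact_force'])
im,d=bot.read_camera("side"); cv2.imwrite("pics/side8.png",cv2.resize(im[150:300,230:380,::-1],None,fx=4,fy=4))
cover("side",im=im,d=d)
E
```

```text
t: 9.25
eef_pos: [0.5445, -0.1109, 0.1764]
tool_rot: [0.001, 0.641, 0.768, 0.0]
contact_force: [-1.3, 0.4, -0.4]
gripper_width: 0.0
[-26.99649603  -0.58266626 176.44939188] [-1.3469174   0.36244297 -0.39445701]
side 1325 1206 n [-0.629  0.005  0.777] theta 0.681 slide -2.3 rmax [  4.3 114.6] lo [-70.3 -47.9  78.5] hi [ 14.6  47.  147.8]
```

View pics/side8.png

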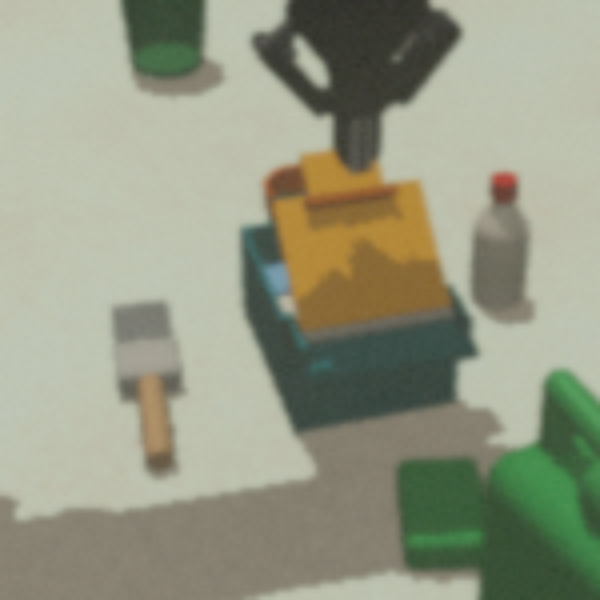

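```bash
python3 -m crank '[[[-0.007,0,0],[0,0,0],0],[[0,0,0.02],[0,0,0],0],[[0,0,0.02],[0,0,0],0],[[0,0,0.008],[0,0,0],0],[[0,0,0.008],[0,0,0],0],[[0,0,0.008],[0,0,0],0],[[0,0,0.008],[0,0,0],0],[[0,0,0.006],[0,0,0],0],[[0,0,0],[0,0,0],0]]'
python3 - <<'E'
from h import *
print(tub(bot.get_obs()['eef_pos']),bot.get_obs()['contact_force'])
im,d=bot.read_camera("side")
cover("side",im=im,d=d)
E
```

```text
t: 10.42
eef_pos: [0.5453, -0.116, 0.0969]
tool_rot: [-0.0, 0.639, 0.769, -0.0]
contact_force: [0.0, -0.0, -0.2]
gripper_width: 0.003
[-32.11797731  -0.42158603  96.89973466] [ 0.00486942 -0.04958714 -0.1628781 ]
side 723 672 n [-0.117 -0.     0.993] theta 0.118 slide nan rmax [ 1.1 99.1] lo [-69.4 -48.4  76.5] hi [28.  47.2 89.3]
```

```bash
python3 -m crank '[[[0,0,0.003],[0,0,0],0],[[0,0,0.002],[0,0,0],0],[[0,0,0.0015],[0,0,0],0],[[0,0,0.0015],[0,0,0],0],[[0,0,0],[0,0,0],0]]'
python3 - <<'E'
from h import *
print(tub(bot.get_obs()['eef_pos']),bot.get_obs()['contact_force'])
im,d=bot.read_camera("side"); cv2.imwrite("pics/side9.png",cv2.resize(im[150:300,230:380,::-1],None,fx=4,fy=4))
cover("side",im=im,d=d)
E
```

```text
t: 11.1
eef_pos: [0.5456, -0.1157, 0.0903]
tool_rot: [-0.0, 0.639, 0.769, 0.0]
contact_force: [-4.0, 2.5, 11.4]
gripper_width: -0.003
[-31.89156483  -0.84061483  90.33038427] [-3.97342301  2.52228703 11.44598739]
side 472 437 n [-0.004  0.001 -1.   ] theta 3.138 slide nan rmax [-105.5   -1.4] lo [-68.6 -49.   76. ] hi [35.5 46.4 79.1]
```

View pics/side9.png

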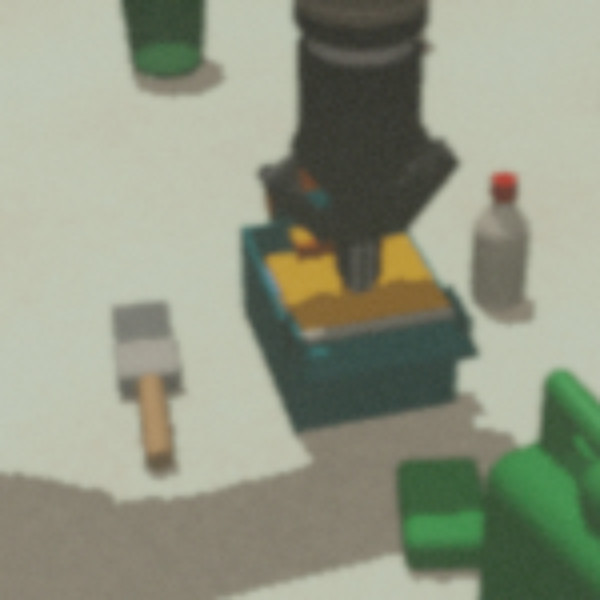

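```bash
python3 -m crank '[[[0.004,0,-0.0005],[0,0,0],0],[[0.005,0,0],[0,0,0],0],[[0.005,0,0],[0,0,0],0],[[0.005,0,0],[0,0,0],0],[[0.005,0,0],[0,0,0],0],[[0.003,0,0],[0,0,0],0],[[0,0,0],[0,0,0],0]]'
python3 - <<'E'
from h import *
print(tub(bot.get_obs()['eef_pos']),bot.get_obs()['contact_force'])
im,d=bot.read_camera("side"); cv2.imwrite("pics/side10.png",cv2.resize(im[150:300,230:380,::-1],None,fx=4,fy=4))
cover("side",im=im,d=d)
E
```

```text
t: 12.02
eef_pos: [0.5415, -0.0907, 0.0906]
tool_rot: [0.001, 0.64, 0.769, 0.0]
contact_force: [0.7, -3.0, 6.5]
gripper_width: -0.0
[-6.57674513 -1.35881697 90.60340987] [ 0.68837033 -3.00935802  6.52226426]
side 508 482 n [-0.004  0.002 -1.   ] theta 3.138 slide nan rmax [-123.2  -16.8] lo [-53.1 -48.1  76. ] hi [53.3 46.9 79.7]
```

View pics/side10.png

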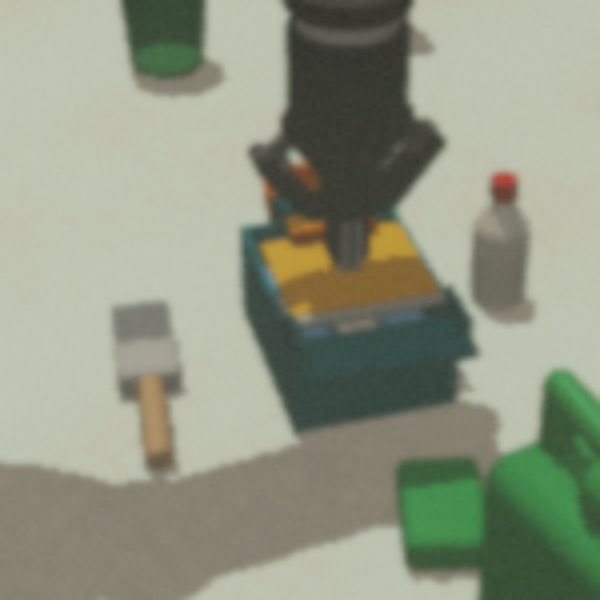

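```bash
python3 -m crank '[[[0.005,0,0],[0,0,0],0],[[0.005,0,0],[0,0,0],0],[[0.005,0,0],[0,0,0],0],[[0.004,0,0],[0,0,0],0],[[0.002,0,0],[0,0,0],0],[[0.001,0,0],[0,0,0],0],[[0.001,0,0],[0,0,0],0]]'
```

```text
t: 12.95
eef_pos: [0.5375, -0.0717, 0.0904]
tool_rot: [0.003, 0.641, 0.768, -0.001]
contact_force: [4.2, -14.4, 2.8]
gripper_width: -0.003
```

```bash
python3 -m crank '[[[-0.003,0,0],[0,0,0],0],[[-0.001,0,-0.002],[0,0,0],0],[[0,0,-0.003],[0,0,0],0],[[-0.003,0,-0.005],[0,0,0],0],[[-0.003,0,-0.01],[0,0,0],0],[[0,0,-0.03],[0,0,0],0],[[0,0,-0.05],[0,0,0],0],[[0,0,-0.05],[0,0,0],0],[[0,0,0],[0,0,0],0]]'
python3 - <<'E'
from h import *
print(tub(bot.get_obs()['eef_pos']),bot.get_obs()['contact_force'])
im,d=bot.read_camera("side"); cv2.imwrite("pics/side11.png",cv2.resize(im[150:300,230:380,::-1],None,fx=4,fy=4))
cover("side",im=im,d=d)
im,d=bot.read_camera("scene"); cv2.imwrite("pics/scene11.png",cv2.resize(im[150:300,200:350,::-1],None,fx=4,fy=4))
im,d=bot.read_camera("wrist"); cv2.imwrite("pics/wrist11.png",im[:,:,::-1])
E
```

```text
t: 14.08
eef_pos: [0.5405, -0.0762, 0.2444]
tool_rot: [0.003, 0.639, 0.769, 0.003]
contact_force: [0.5, 0.1, -1.0]
gripper_width: 0.002
[  7.90324711  -2.97279439 244.39112907] [ 0.4856933   0.06091626 -0.9681131 ]
side 765 749 n [-0.059 -0.003  0.998] theta 0.059 slide nan rmax [ 18.2 120. ] lo [-52.  -48.2  76.4] hi [49.7 47.  84.7]
```

View pics/side11.png

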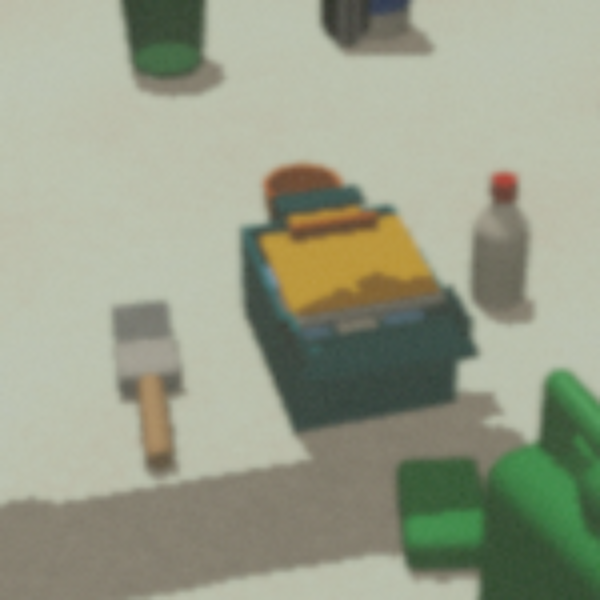

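View pics/scene11.png

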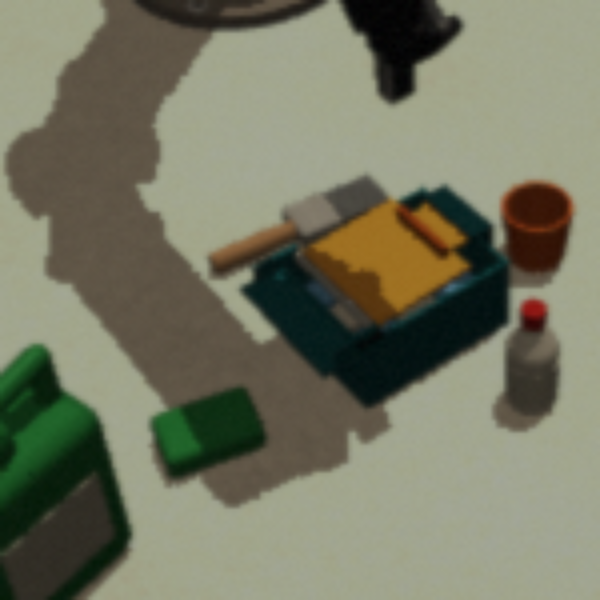

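View pics/wrist11.png

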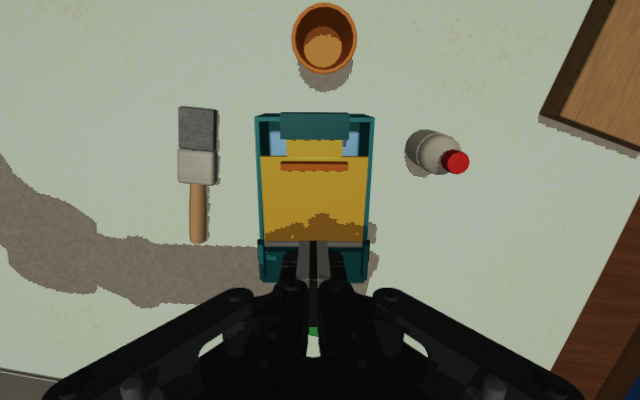

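```bash
python3 - <<'E'
from h import *
c=bot.calibration("wrist");im,d=bot.read_camera("wrist")
T=tub(cloud("wrist",im,d,c))
for v in (150,155,160,162,164,166,168,170,174,180,238,242,246): print(v,T[v,315].round(1),im[v,315])
cover("side")
E
```

```text
150 [40.2  0.  84.2] [170 143  48]
155 [35.9  0.  85.1] [169 141  46]
160 [31.2 -0.  84.2] [168 138  46]
162 [29.7  0.  85.8] [73 35  9]
164 [29.4  0.  93.7] [119  59  18]
166 [27.3  0.  92. ] [155  80  27]
168 [25.4  0.  91.5] [155  78  26]
170 [23.9  0.  92.8] [153  79  27]
174 [17.7 -0.1 81.7] [169 138  44]
180 [12.1 -0.1 82.1] [169 137  43]
238 [-47.7  -0.3  79.2] [111  76  23]
242 [ 20.1   0.7 231.4] [11 12 11]
246 [ 20.3   0.7 236.1] [9 8 8]
side 764 744 n [-0.061 -0.001  0.998] theta 0.061 slide nan rmax [ 18.1 120.5] lo [-52.1 -48.5  76.3] hi [50.2 46.8 84.6]
```

```bash
python3 - <<'E'
from h import *
c=bot.calibration("wrist");im,d=bot.read_camera("wrist")
T=tub(cloud("wrist",im,d,c))
for col in (300,315,330):
  print(col,[(v,T[v,col,0].round(1),T[v,col,2].round(0)) for v in list(range(109,118))+list(range(134,146))])
  print([(v,T[v,col,0].round(1),T[v,col,2].round(0)) for v in range(158,176)])
z=np.load("wrist0.npz");
E
```

```text
300 [(109, np.float64(72.7), np.float64(-0.0)), (110, np.float64(71.7), np.float64(1.0)), (111, np.float64(70.6), np.float64(1.0)), (112, np.float64(72.4), np.float64(69.0)), (113, np.float64(72.4), np.float64(90.0)), (114, np.float64(71.5), np.float64(88.0)), (115, np.float64(70.7), np.float64(88.0)), (116, np.float64(69.9), np.float64(88.0)), (117, np.float64(69.1), np.float64(90.0)), (134, np.float64(54.9), np.float64(90.0)), (135, np.float64(53.9), np.float64(88.0)), (136, np.float64(53.0), np.float64(89.0)), (137, np.float64(52.2), np.float64(89.0)), (138, np.float64(51.4), np.float64(89.0)), (139, np.float64(50.5), np.float64(89.0)), (140, np.float64(48.9), np.float64(83.0)), (141, np.float64(48.2), np.float64(85.0)), (142, np.float64(47.2), np.float64(84.0)), (143, np.float64(46.3), np.float64(84.0)), (144, np.float64(45.6), np.float64(84.0)), (145, np.float64(44.7), np.float64(84.0))]
[(158, np.float64(32.7), np.float64(82.0)), (159, np.float64(31.6), np.float64(81.0)), (160, np.float64(31.1), np.float64(84.0)), (161, np.float64(30.1), np.float64(84.0)), (162, np.float64(29.9
[... 3240 characters left out ...]
at64(83.0)), (160, np.float64(31.0), np.float64(83.0)), (161, np.float64(30.4), np.float64(84.0)), (162, np.float64(29.7), np.float64(86.0)), (163, np.float64(29.4), np.float64(88.0)), (164, np.float64(29.5), np.float64(94.0)), (165, np.float64(28.6), np.float64(94.0)), (166, np.float64(27.4), np.float64(92.0)), (167, np.float64(26.6), np.float64(93.0)), (168, np.float64(25.9), np.float64(94.0)), (169, np.float64(24.8), np.float64(93.0)), (170, np.float64(24.0), np.float64(93.0)), (171, np.float64(20.9), np.float64(83.0)), (172, np.float64(19.8), np.float64(83.0)), (173, np.float64(18.9), np.float64(82.0)), (174, np.float64(17.7), np.float64(82.0)), (175, np.float64(17.0), np.float64(83.0))]
```

```bash
python3 - <<'E'
from station import bot
print(bot.get_obs()['contact_force']); print(bot.hand_in())
E
```

```text
[-0.19154996  0.48226009 -0.81287076]
the job is handed in; nothing more can be done
None
```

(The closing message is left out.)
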